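# Present a clamped plug gauge to the light plate

## Robot

A 7-joint arm with a two-finger parallel gripper is mounted at the origin on the work surface. World frame = base frame: x ahead of the robot, y to its left, z up, the work surface at z = 0. Lengths are in m, angles in rad, forces in N, time in s.
With the tool pointing down it reaches from about 0.425 to 0.925 m from the base axis. Payload 6.8 kg.
Tool frame: the origin (TCP) lies between the finger pads; the fingertips stand 25 mm ahead of it and the grasp point (between the pads) lies 6 mm ahead of it; y points along the fingers, x is the direction in which the jaws open and shut, and the axes are right-handed (so a half turn about y gives the same grasp; the last joint's range is limited). The gripper opens to 85 mm and grips with 20 to 120 N. Pads are 22 mm wide; open, the fingers measure 114 mm over their backs; the gripper's body (76 mm by 85 mm) begins 54 mm behind the grasp point. The pads swing forward as they close: fully open they stand 13 mm farther back than shut.
Start: joints at [-1.217, 0.477, 0.022, 1.555, -0.011, 1.109, -0.083], TCP at [0.301, 0.604, 0.235] pointing down, gripper open.
Joint ranges: [-2.96, 2.96], [-0.34, 2.1], [-1.41, 1.46], [0.24, 2.44], [-1.37, 4.51], [0.17, 1.92], [-2.96, 2.96]. Speed limits (rad/s): [2.39, 2.39, 3.14, 3.14, 3.14, 3.14, 3.14].

## Interface

Orientations are given as a unit quaternion [x, y, z, w].
In Python, from cell import status, grab_frame, workorder gives the robot as it stands.
- The arm moves only by the tool carry_out, never from a script. Its argument "rows" is a list of rows, each a list of 2 entries, a list of its own where there are three numbers: the shift along the tool's x, y, z in m, then the turn, a rotation vector about the tool's x, y, z in degrees. In form: [[[tx, ty, tz], [rx, ry, rz]], ...]. A call has 1 to 12 rows; each row is the pose to reach, as a shift and turn from the pose commanded when the call began, along the tool's axes at that moment; what a row does not reach only later rows make up. A row lasts 1/12 s, in which the tool goes at most 41.7 mm and 7.16 degrees, less where a joint would pass 70% of its speed; a pose out of reach is approached as far as the arm can. A call with a gripper value outside its range is refused whole. "fingers" is the opening, from 0 (shut) to 1 (fully open), set as the call begins (left out, the last holds). The fingers move at their own pace and stop on an object; the grip force is fixed at half the most. Time passes only in rows, so rows that repeat a pose let the fingers close. It gives the time, the measured TCP pose, the force and the opening at its end, in the units of the state.
- status.get_obs(): the state, without advancing time (a new reading comes with each control period).
- grab_frame(name): name is "scene" or "side" or "wrist"; returns a dict with "pixels" (384x512x3 uint8, red, green, blue), "fov_y" (degrees; the focal length in pixels is half the picture's height over the tangent of half this angle, whatever the lens; pixels are square), "cx", "cy" (the principal point, pixels), "dist" ([k1, k2, p1, p2, k3] as OpenCV has them; the pictures are not rectified), "xyz" and "orientation" of the camera in the world. Camera axes: x right, y up, looking along -z (the intrinsics and any distortion apply to the point x, -y, -z); pixel columns grow to the right and rows downward; lengths in m; the calibration is good to about 2 mm. A picture is of the moment at which its call begins. There is no depth.
- workorder.hand_in(): hands the job in, once; it reports no verdict.
The state is a dict: "clock": time; "q": joint angles; "joint_vel": joint speeds; "tau": joint torques, N m; "ee_pos": TCP position; "orientation": TCP orientation; "wrist_force": force on the tool from outside, world axes, zero at the start; "wrist_torque": the same for the moment, N m; "opening": finger opening in m.
Only numpy, scipy, OpenCV 4.12 (cv2) and the standard library are available. Lean on these libraries where they do the work, as an engineer would, in place of code of your own. Each camera call takes 0.05 s, during which the arm holds its last target. There are 200 camera calls.

## Task

Flip the cam lever on the gauge stand all the way outward so that its fork slides clear of the plug gauge's collar, then draw the gauge out of the stand, turn it from its slant until it lies level, and hold it over the middle of the light plate, lined up with the plate's long sides, 10 to 20 cm above the plate. Finish while still holding it there, still, in the gripper and touching nothing else; leave the ring gauge, the bottle and the wooden case where they are.

Things in the scene. Friction and masses are not known exactly. Their poses are not given: they have to be found in the camera images.
- stand: Dark steel gauge stand, fixed. Base plate 160 x 165 x 12 mm: x -75 to 85, y -55 to 110 from the origin, which lies at bench height; some yaw. A bright socket block leans 45 degrees; its bore (21.5 mm) runs along (-0.707, 0, 0.707) in this frame, so the gauge rises towards -x, roughly at the robot. A pillar (x -36 to 20, y 66 to 106, top z 100 mm) carries the cam lever.
- mouth (a point): Centre of the bore's mouth on the slanting face of the socket block, at (-5, 0, 80) mm in the stand's frame. The gauge's collar rests on this face. A flat steel fork, 8 to 13 mm above the face, lies over the collar while the lever is locked.
- lever_pin (a point): Middle of the cam lever's hinge pin, on top of the pillar, at (-8, 86, 104) mm in the stand's frame. The pin is parallel to the stand's x axis.
- cam_lever (a joint): Cam lever, rad. 0 (locked): up, leaning 0.25 towards the gauge (stand's -y). Growing values swing it outward to the stand's +y; at its stop, 1.35, it leans 1.10 outward. Starts at 0 to 0.15, stays where left; about 2 N at the ball moves it (a push with closed fingers will do). It pulls the fork 17.8 mm per rad to +y; the gauge is free only beyond about 1.0.
- lever_ball (a point): Centre of the black ball (20 mm wide) at the end of the cam lever, 75 mm from its pin; the lever's bar is 10 mm thick.
- gauge: Plug gauge, about 0.2 kg. Origin on its axis at the collar's underside; z runs up the handle. Along z: steel plug 20 mm thick from -38 to 0 mm (in the bore), collar 34 mm wide from 0 to 6, round aluminium handle 18 mm thick from 6 to 106. Balances near z = 17 mm. It starts leaning 45 degrees along the bore; grip the handle across its sides (along the stand's y) at z = 60 to 75 mm.
- gauge_mid (a point): Point on the gauge's axis halfway along its length (34 mm up z from its origin).
- plate: Light plate, fixed on the bench: aluminium frame 220 mm (its x axis, the long sides) x 140 mm (y) x 20 mm high with a white glowing top. Origin at the centre of its underside. It has some yaw.
- plate_top (a point): Centre of the light plate's upper face, 20 mm above the bench.
- ring_gauge: Steel ring, 60 mm across, 18 mm high, lying on the bench on the robot's side of the work; origin at the centre of its underside. Leave alone.
- bottle: White bottle, 50 mm across, 120 mm high, standing beyond the work; origin at the centre of its underside. Leave alone.
- case: Closed wooden case, 60 x 100 x 37 mm, beyond the work; origin at the centre of its underside. Leave alone.
Not all that is in view belongs to the job. Of the things like the gauge, leave any that is yellow; of the rest the smaller one is meant. There is more than one size of the stand; the job needs the larger.

How it is judged:
By the outcome, as a careful person would: the job done as asked, in the order asked, and still so for the second after the job is handed in, while the arm keeps its last pose, push and grip.
It also fails if it takes over 50 s, if anything falls off the work surface, if the arm or the gripper's body presses on something with over 40 N, if the wrist force passes 120 N, or if a joint passes its speed limit or range.

## Working session

There is one attempt and no reset: what is moved stays moved. The work goes in short steps, Python scripts to look and compute and a tool call to move; the robot and the scene stay as the last step left them, time stands still between calls to the robot, and variables do not carry over. Pictures are saved under pics/ and viewed, about 8 in all and at most 12, crops included, and the job is handed in when it is done.

Besides the shell and the picture viewer there is one more tool, called after "Call:" as name(argument=value, ...) on one line, values as JSON. carry_out: Moves the arm, as the interface text tells. Its arguments: {"type":"object","properties":{"rows":{"type":"array","items":{"type":"array"}},"fingers":{"type":"number"}},"required":["rows"]}

```bash
ls; mkdir -p pics; cat > h.py <<'E'
import numpy as np, cv2, pickle
from scipy.spatial.transform import Rotation as R
from cell import status, grab_frame, workorder
def snap(name,tag):
    f=grab_frame(name); pickle.dump(f,open(f'pics/{tag}.pkl','wb'))
    cv2.imwrite(f'pics/{tag}.png',f['pixels'][:,:,::-1]); return f
def load(tag): return pickle.load(open(f'pics/{tag}.pkl','rb'))
def K(f):
    F=f['pixels'].shape[0]/2/np.tan(np.radians(f['fov_y'])/2)
    return np.array([[F,0,f['cx']],[0,F,f['cy']],[0,0,1]])
def Rc(f): return R.from_quat(f['orientation']).as_matrix()@np.diag([1,-1,-1])
def ray(f,px):
    p=cv2.undistortPoints(np.array(px,float).reshape(-1,1,2),K(f),np.array(f['dist'],float)).reshape(-1,2)
    d=np.c_[p,np.ones(len(p))]@Rc(f).T
    return np.array(f['xyz'],float),d/np.linalg.norm(d,axis=1)[:,None]
def onz(f,px,z):
    o,d=ray(f,px); return o+d*((z-o[2])/d[:,2])[:,None]
def tri(obs):
    A=np.zeros((3,3));b=np.zeros(3);L=[]
    for f,px in obs:
        o,d=ray(f,px);d=d[0];P=np.eye(3)-np.outer(d,d);A+=P;b+=P@o;L.append((o,P))
    x=np.linalg.solve(A,b); return x,[np.linalg.norm(P@(x-o)) for o,P in L]
def proj(f,X):
    M=Rc(f).T; t=-M@np.array(f['xyz'])
    return cv2.projectPoints(np.array(X,float).reshape(-1,1,3),cv2.Rodrigues(M)[0],t,K(f),np.array(f['dist'],float))[0].reshape(-1,2)
E
python3 - <<'E'
from h import *
a=snap('scene','s0');b=snap('side','d0');c=snap('wrist','w0')
for f in (a,b,c): print(f['xyz'],f['orientation'],f['fov_y'],f['cx'],f['cy'],f['dist'])
o=status.get_obs();print(o)
E
```

```text
pics
[0.94745674 0.49967982 1.01628305] [0.08649333 0.30204948 0.90538528 0.2855915 ] 50.76717161265231 254.73153182794127 188.63859296961613 [-0.00784013  0.          0.          0.          0.        ]
[ 0.26420963 -0.95250258  1.26411539] [ 0.33816669 -0.05695101 -0.16110864  0.92544253] 42.145382265384455 252.29396563600102 190.7458617050471 [0.02776108 0.         0.         0.         0.        ]
[0.24035508 0.63342375 0.37148212] [-0.11686937 -0.07141249  0.52151645  0.84217718] 66.21842289688581 256.55850326509096 191.65604835409817 [-0.04115104  0.          0.          0.          0.        ]
{'clock': 0.15, 'q': array([-1.2170982 ,  0.4775891 ,  0.02237592,  1.55621036, -0.01149893,
        1.10929719, -0.08313245]), 'joint_vel': array([ 0.00134732, -0.0011443 ,  0.00048961, -0.00421135,  0.00055568,
       -0.00193002,  0.00024446]), 'tau': array([ 1.93754786e-03, -5.96920145e+01,  1.60987671e+00, -2.81489021e+01,
        1.26264125e-02,  6.58015546e-03,  3.28496287e-05]), 'ee_pos': array([0.30057476, 0.60388636, 0.23386969]), 'orientation': array([ 0.60145237,  0.37190026, -0.37268372, -0.6008761 ]), 'wrist_force': array([ 0.12210736, -0.58456824, -0.0704898 ]), 'wrist_torque': array([-0.03640746,  0.01662023, -0.01662545]), 'opening': 0.08540190501737041}
```

View images.

View pics/s0.png

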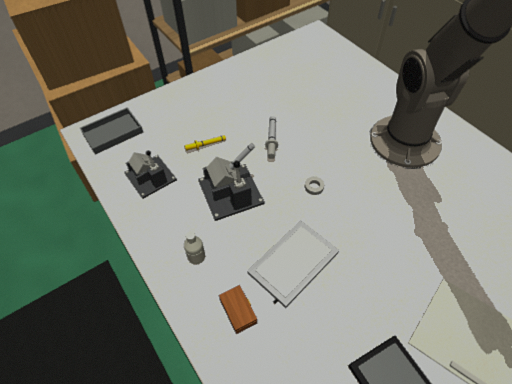

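View pics/d0.png

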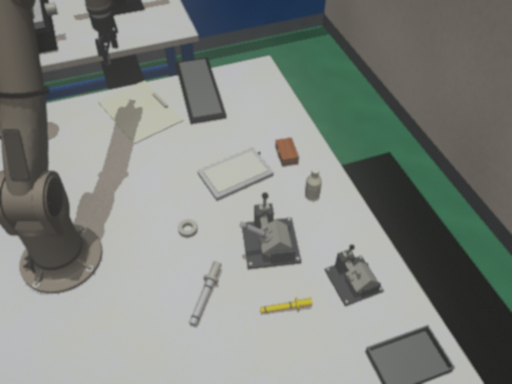

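The large stand, with its gauge, is at scene (230,185) and side (270,240). The light plate is at scene (293,262) and side (235,172). The small stand, the yellow gauge and the bigger grey gauge are decoys.

```bash
python3 - <<'E'
from h import *
a=load('s0')['pixels'];b=load('d0')['pixels']
A=cv2.resize(a[135:225,190:275],None,fx=4.5,fy=4.5,interpolation=cv2.INTER_CUBIC)
B=cv2.resize(b[185:275,230:315],None,fx=4.5,fy=4.5,interpolation=cv2.INTER_CUBIC)
cv2.imwrite('pics/c1.png',np.hstack([A,B])[:,:,::-1])
for t,roi in (('s0',(240,215,350,310)),('d0',(190,140,280,205))):
    f=load(t);g=cv2.cvtColor(f['pixels'],cv2.COLOR_RGB2GRAY);x0,y0,x1,y1=roi
    # plate: frame is darker than bench; dark mask
    s=g[y0:y1,x0:x1]; print(t,np.percentile(s,[5,25,50,75,95]))
    bl=cv2.GaussianBlur(s,(3,3),0)
    for th in (185,195,205):
        m=(bl<th).astype(np.uint8)
        c=max(cv2.findContours(m,cv2.RETR_EXTERNAL,cv2.CHAIN_APPROX_NONE)[0],key=cv2.contourArea)
        r=cv2.minAreaRect(c); ap=cv2.approxPolyDP(cv2.convexHull(c),5,True).reshape(-1,2)+[x0,y0]
        X=onz(f,ap,0.02); print(th,cv2.contourArea(c),ap.tolist(),X.mean(0).round(4),np.linalg.norm(X-np.roll(X,-1,0),axis=1).round(3),np.degrees(np.arctan2(*(np.roll(X,-1,0)-X)[:,1::-1].T)).round(1))
E
```

```text
s0 [157. 182. 183. 184. 185.]
185 10191.5 [[349, 215], [349, 309], [240, 309], [240, 215]] [0.5856 0.1386 0.02  ] [0.282 0.273 0.281 0.318] [  47.4  -35.1 -123.5  144.7]
195 10246.0 [[349, 215], [349, 309], [240, 309], [240, 215]] [0.5856 0.1386 0.02  ] [0.282 0.273 0.281 0.318] [  47.4  -35.1 -123.5  144.7]
205 10246.0 [[349, 215], [349, 309], [240, 309], [240, 215]] [0.5856 0.1386 0.02  ] [0.282 0.273 0.281 0.318] [  47.4  -35.1 -123.5  144.7]
d0 [132. 183. 188. 189. 189.]
185 2449.5 [[260, 150], [274, 176], [218, 202], [196, 174], [249, 147]] [0.6055 0.1404 0.02  ] [0.131 0.214 0.145 0.219 0.041] [ -89.2 -168.3  103.6   16.   -40.9]
195 5696.0 [[279, 140], [279, 204], [190, 204], [190, 140]] [0.5869 0.1417 0.02  ] [0.292 0.284 0.293 0.318] [-111.6  160.2   74.9  -19.9]
205 5696.0 [[279, 140], [279, 204], [190, 204], [190, 140]] [0.5869 0.1417 0.02  ] [0.292 0.284 0.293 0.318] [-111.6  160.2   74.9  -19.9]
```

View pics/c1.png

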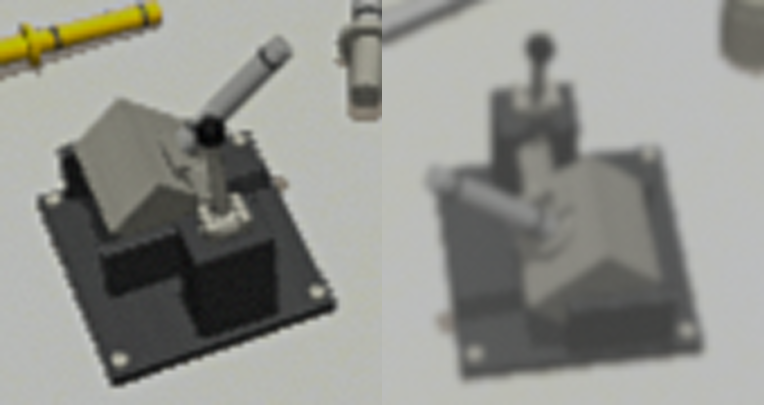

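The crop shows the handle end at about (252,146) scene and (242,225) side, and the ball at (236,164) and (265,195). It also shows the base corners.

```bash
python3 - <<'E'
from h import *
s,d=load('s0'),load('d0')
S=lambda x,y:[190+x/4.5-.4,135+y/4.5-.4]
D=lambda x,y:[230+(x-382.5)/4.5-.4,185+y/4.5-.4]
he=tri([(s,S(282,47)),(d,D(436,181))]);ball=tri([(s,S(209,131)),(d,D(540,47))])
print('handle end',he,'ball',ball)
cs={(85,110):[(s,S(113,376)),(d,D(652,147))],(85,-55):[(s,S(38,200)),(d,D(701,347))],(-75,110):[(s,S(334,300))],(-75,-55):[(d,D(461,371))]}
P=[];Q=[]
for k,o in cs.items():
    pts=[onz(f,[p],.012)[0] for f,p in o]; print(k,np.round(pts,4).tolist()); P.append(np.array(k)/1e3);Q.append(np.mean(pts,0)[:2])
P,Q=np.array(P),np.array(Q);p0,q0=P.mean(0),Q.mean(0)
H=(P-p0).T@(Q-q0);y=np.arctan2(H[0,1]-H[1,0],H[0,0]+H[1,1]);c,n=np.cos(y),np.sin(y);M=np.array([[c,-n],[n,c]])
o=q0-M@p0;print('stand',o,'yaw',np.degrees(y),'res',(P@M.T+o-Q).round(4).tolist())
W=lambda v:np.r_[M@v[:2]+o,v[2]]
mouth=np.array([-.005,0,.08]);ax=np.array([-.7071,0,.7071]);pin=np.array([-.008,.086,.104])
print('handle end pred',W(mouth+.106*ax));L=lambda X:np.r_[M.T@(X[:2]-o),X[2]]
print('handle in stand',L(he[0])-mouth,'ball rel pin',L(ball[0])-pin)
for f,(x0,y0,x1,y1),thr in ((s,(240,215,350,310),(170,176,180)),(d,(190,140,280,205),(165,175,185))):
    bl=cv2.GaussianBlur(cv2.cvtColor(f['pixels'],cv2.COLOR_RGB2GRAY)[y0:y1,x0:x1],(3,3),0)
    for th in thr:
        m=(bl<th).astype(np.uint8);m=cv2.morphologyEx(m,cv2.MORPH_CLOSE,np.ones((3,3)))
        cc=max(cv2.findContours(m,cv2.RETR_EXTERNAL,cv2.CHAIN_APPROX_NONE)[0],key=lambda c:cv2.contourArea(cv2.convexHull(c)))
        X=onz(f,cc.reshape(-1,2)+[x0,y0],.02)[:,:2]*1000
        print(th,cv2.minAreaRect(X.astype(np.float32)))
E
```

```text
handle end (array([ 0.50738338, -0.17219643,  0.14837597]), [np.float64(0.00011071713130593745), np.float64(0.00011071713130596974)]) ball (array([ 0.59656513, -0.11751047,  0.17879328]), [np.float64(0.0008696430921914123), np.float64(0.0008696430921913689)])
(85, 110) [[0.693, -0.1022, 0.012], [0.6884, -0.1001, 0.012]]
(85, -55) [[0.66, -0.2576, 0.012], [0.6562, -0.2617, 0.012]]
(-75, 110) [[0.5403, -0.0679, 0.012]]
(-75, -55) [[0.5031, -0.2259, 0.012]]
stand [ 0.58725899 -0.18943582] yaw -12.407402946424424 res [[0.0032, 0.0009], [0.0004, -0.0018], [-0.0026, 0.002], [-0.0009, -0.0012]]
handle end pred [ 0.50917372 -0.17225708  0.1549526 ]
handle in stand [-0.07671416 -0.00032544  0.06837597] ball rel pin [ 0.0016348  -0.01375498  0.07479328]
170 ((599.2889404296875, 144.75433349609375), (238.07615661621094, 146.9232940673828), 10.968982696533203)
176 ((598.0834350585938, 144.01962280273438), (240.43739318847656, 148.6363525390625), 10.7738676071167)
180 ((597.7300415039062, 144.35150146484375), (241.55751037597656, 150.83676147460938), 10.940465927124023)
165 ((565.3618774414062, 76.23924255371094), (121.54110717773438, 255.79510498046875), 70.14461517333984)
175 ((584.497314453125, 125.63463592529297), (228.17103576660156, 153.24659729003906), 10.29572868347168)
185 ((590.43994140625, 129.82476806640625), (246.08448791503906, 166.56167602539062), 10.972092628479004)
```

```bash
cat >> h.py <<'E'
SO=np.array([.5873,-.1894]);SY=np.radians(-12.4)
Z=lambda a:R.from_euler('z',a)
def SW(v): return Z(SY).apply(v)+np.r_[SO,0]
def LW(X): return Z(-SY).apply(np.array(X)-np.r_[SO,0])
def tool(x,y):  # tool rotation from x axis (jaws), y axis (fingers) in world
    return R.from_matrix(np.c_[x,y,np.cross(x,y)])
def move(Rt,grasp=None,tip=None,ahead=.006):
    o=status.get_obs();R0=R.from_quat(o['orientation']);p0=o['ee_pos']
    t=(tip-Rt.apply([0,.025,0])) if tip is not None else grasp-Rt.apply([0,ahead,0])
    print('tcp->',t.round(4),'shift',R0.inv().apply(t-p0).round(4),'rot',np.degrees((R0.inv()*Rt).as_rotvec()).round(2))
def axes():
    o=status.get_obs();M=R.from_quat(o['orientation']).as_matrix();print('pos',o['ee_pos'].round(4),'x',M[:,0].round(3),'y',M[:,1].round(3),'z',M[:,2].round(3),'q',o['q'].round(2),'F',o['wrist_force'].round(1),'op',round(o['opening'],4),'t',o['clock'])
E
python3 - <<'E'
from h import *
axes()
down=np.array([0,0,-1.])
sy=Z(SY).apply([0,1,0])
for s in (1,-1): 
    Rt=tool(s*sy,down)
    # above pre-push: corner (+y face) at stand y=45 ; tip z .154 +.1
    move(Rt,tip=SW([-.008,.045-.0145,.25]))
E
```

```text
pos [0.3006 0.6039 0.2339] x [ 0.446  0.895 -0.001] y [-0.001 -0.001 -1.   ] z [-0.895  0.446 -0.   ] q [-1.22  0.48  0.02  1.56 -0.01  1.11 -0.08] F [ 0.1 -0.6 -0.1] op 0.0854 t 0.15
tcp-> [ 0.586  -0.1579  0.275 ] shift [-0.5548 -0.0403 -0.595 ] rot [ -0.   -14.06  -0.08]
tcp-> [ 0.586  -0.1579  0.275 ] shift [-0.5548 -0.0403 -0.595 ] rot [ 1.1000e-01  1.6594e+02 -0.0000e+00]
```

Call:
carry_out(rows=[[[0,-0.04,0],[0,0,0]],[[-0.555,-0.04,-0.595],[0,-14.06,0]],[[-0.555,-0.04,-0.595],[0,-14.06,0]],[[-0.555,-0.04,-0.595],[0,-14.06,0]],[[-0.555,-0.04,-0.595],[0,-14.06,0]],[[-0.555,-0.04,-0.595],[0,-14.06,0]],[[-0.555,-0.04,-0.595],[0,-14.06,0]],[[-0.555,-0.04,-0.595],[0,-14.06,0]],[[-0.555,-0.04,-0.595],[0,-14.06,0]],[[-0.555,-0.04,-0.595],[0,-14.06,0]],[[-0.555,-0.04,-0.595],[0,-14.06,0]],[[-0.555,-0.04,-0.595],[0,-14.06,0]]], fingers=0)

```text
clock: 1.15
ee_pos: [0.4616, 0.173, 0.2746]
orientation: [-0.551, -0.443, 0.443, 0.551]
wrist_force: [0.8, 0.3, 0.5]
opening: 0.0
```

```bash
python3 - <<'E'
from h import *
axes()
move(tool(Z(SY).apply([0,1,0]),[0,0,-1.]),tip=SW([-.008,.045-.0145,.25]))
E
```

```text
pos [0.4616 0.173  0.2746] x [0.215 0.977 0.   ] y [ 0.  0. -1.] z [-0.977  0.215 -0.   ] q [-0.65  0.13  0.19  1.94 -0.03  1.07  0.9 ] F [0.8 0.3 0.5] op 0.0 t 1.15
tcp-> [ 0.586  -0.1579  0.275 ] shift [-0.2965 -0.0004 -0.1925] rot [0.   0.01 0.02]
```

Call:
carry_out(rows=[[[-0.297,0,-0.193],[0,0,0]],[[-0.297,0,-0.193],[0,0,0]],[[-0.297,0,-0.193],[0,0,0]],[[-0.297,0,-0.193],[0,0,0]],[[-0.297,0,-0.193],[0,0,0]],[[-0.297,0,-0.193],[0,0,0]],[[-0.297,0,-0.193],[0,0,0]],[[-0.297,0,-0.193],[0,0,0]],[[-0.297,0,-0.193],[0,0,0]],[[-0.297,0,-0.193],[0,0,0]],[[-0.297,0,-0.193],[0,0,0]],[[-0.297,0,-0.193],[0,0,0]]])

```text
clock: 2.15
ee_pos: [0.586, -0.1553, 0.2741]
orientation: [-0.55, -0.443, 0.443, 0.551]
wrist_force: [-0.5, -0.3, 0.0]
opening: -0.0
```

```bash
python3 - <<'E'
from h import *
axes()
move(tool(Z(SY).apply([0,1,0]),[0,0,-1.]),tip=SW([-.008,.045-.0145,.25]))
f=snap('wrist','w1')
g=snap('scene','s1')
cv2.imwrite('pics/c2.png',np.hstack([f['pixels'],np.zeros((384,1,3),np.uint8)])[:,:,::-1])
E
```

```text
pos [ 0.586  -0.1553  0.2741] x [0.214 0.977 0.001] y [-0.001  0.001 -1.   ] z [-0.977  0.214  0.001] q [-0.16  0.34  0.41  1.7  -0.15  1.13  1.65] F [-0.5 -0.3  0. ] op -0.0 t 2.15
tcp-> [ 0.586  -0.1579  0.275 ] shift [-0.0025 -0.0009 -0.0006] rot [-0.06  0.05  0.04]
```

View pics/w1.png

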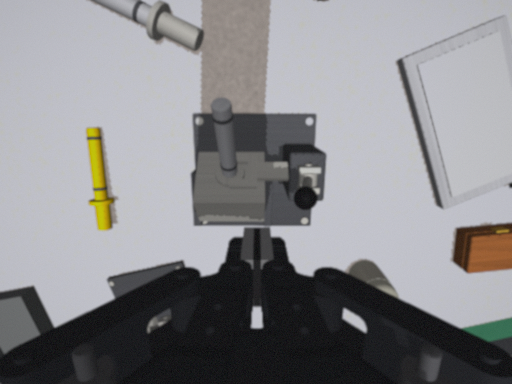

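The wrist view confirms the layout: base corners near (194,114), (315,114), (311,225) and (193,226), ball at (305,197), handle end at (222,106). I'll check these against the stand pose.

```bash
python3 - <<'E'
from h import *
f=load('w1');d=load('d0');s=load('s0')
px=[(194,114),(315,114),(311,225),(194,226)]
print(np.array([LW(p) for p in onz(f,px,.012)]).round(4)*1e3)
print('proj corners',proj(f,[SW(v) for v in ([-.075,-.055,.012],[-.075,.11,.012],[.085,.11,.012],[.085,-.055,.012])]).round(1).tolist())
S=lambda x,y:[190+x/4.5-.4,135+y/4.5-.4]
D=lambda x,y:[230+(x-382.5)/4.5-.4,185+y/4.5-.4]
b=tri([(f,(305,197)),(s,S(209,131)),(d,D(540,47))]);h=tri([(f,(222,104)),(s,S(282,47)),(d,D(436,181))])
print('ball st',LW(b[0]),b[1],'handle end st',LW(h[0]),h[1])
# plate in wrist view, long edge corners
X=onz(f,[(399,62),(443,207),(506,17)],.02);print(X)
# path of the push: corner positions -> tcp deltas in stand y,z
for th in (-.2,0,.2,.4,.6,.8,.95,1.1,1.15):
    y=.086+.052*np.sin(th)-.005*np.cos(th);z=.104+.052*np.cos(th)+.005*np.sin(th)
    print(th,'tip centre',round(y-.0145,4),round(z,4))
o=status.get_obs();print('tip now st',LW(o['ee_pos']-[0,0,.025]))
E
```

```text
[[-69.9 -50.3  12. ]
 [-69.9 109.3  12. ]
 [ 87.1 111.8  12. ]
 [ 88.7 -59.2  12. ]]
proj corners [[190.3, 110.0], [315.7, 110.0], [309.8, 223.7], [196.7, 223.6]]
ball st [-0.0061767   0.07222767  0.1789536 ] [np.float64(0.00041512518982233767), np.float64(0.0006813723173238324), np.float64(0.001072990512045877)] handle end st [-0.08113613  0.00089101  0.14824331] [np.float64(0.0017551424182646095), np.float64(0.001088463057529059), np.float64(0.0011265487485947775)]
[[0.50131674 0.04494824 0.02      ]
 [0.70703107 0.09004957 0.02      ]
 [0.47459719 0.18435165 0.02      ]]
-0.2 tip centre 0.0563 0.154
0 tip centre 0.0665 0.156
0.2 tip centre 0.0769 0.156
0.4 tip centre 0.0871 0.1538
0.6 tip centre 0.0967 0.1497
0.8 tip centre 0.1053 0.1438
0.95 tip centre 0.1109 0.1383
1.1 tip centre 0.1156 0.132
1.15 tip centre 0.1169 0.1298
tip now st [-0.00865562  0.03382553  0.24941901]
```

Call:
carry_out(rows=[[[0,0.03,0],[0,0,0]],[[0,0.06,0],[0,0,0]],[[0,0.084,0],[0,0,0]],[[0.008,0.084,0],[0,0,0]],[[0.016,0.084,0],[0,0,0]],[[0.026,0.084,0],[0,0,0]],[[0.032,0.085,0],[0,0,0]],[[0.038,0.086,0],[0,0,0]],[[0.043,0.088,0],[0,0,0]],[[0.048,0.091,0],[0,0,0]],[[0.052,0.094,0],[0,0,0]],[[0.056,0.096,0],[0,0,0]]])

```text
clock: 3.25
ee_pos: [0.6001, -0.105, 0.1903]
orientation: [0.553, 0.444, -0.44, -0.55]
wrist_force: [-33.1, 3.0, 86.8]
opening: -0.0
```

```bash
python3 - <<'E'
from h import *
axes();o=status.get_obs();print('tip st',LW(o['ee_pos']-[0,0,.025]))
E
```

```text
pos [ 0.6001 -0.105   0.1903] x [0.218 0.976 0.002] y [ 0.007  0.    -1.   ] z [-0.976  0.218 -0.007] q [-0.22  0.43  0.38  1.79 -0.19  0.95  1.59] F [-33.1   3.   86.8] op -0.0 t 3.25
tip st [-0.00558993  0.08517895  0.16529031]
```

Call:
carry_out(rows=[[[0,-0.006,0],[0,0,0]],[[0,-0.014,0],[0,0,0]],[[0,-0.02,0],[0,0,0]],[[0,-0.02,0],[0,0,0]]])

```text
clock: 3.58
ee_pos: [0.5992, -0.1014, 0.2003]
orientation: [0.552, 0.444, -0.442, -0.55]
wrist_force: [0.3, 0.1, -0.0]
opening: -0.0001
```

```bash
python3 - <<'E'
from h import *
axes();o=status.get_obs();print('tip st',LW(o['ee_pos']-[0,0,.025]))
s=snap('scene','s2');d=snap('side','d2');w=snap('wrist','w2')
A=cv2.resize(s['pixels'][130:220,185:275],(400,400),interpolation=cv2.INTER_CUBIC)
B=cv2.resize(d['pixels'][180:270,225:315],(400,400),interpolation=cv2.INTER_CUBIC)
cv2.imwrite('pics/c3.png',np.hstack([A,B])[:,:,::-1])
E
```

```text
pos [ 0.5992 -0.1014  0.2003] x [0.214 0.977 0.001] y [ 0.003  0.    -1.   ] z [-0.977  0.214 -0.003] q [-0.22  0.42  0.38  1.78 -0.18  0.98  1.58] F [ 0.3  0.1 -0. ] op -0.0001 t 3.5833
tip st [-0.00723881  0.08851341  0.17528025]
```

View pics/c3.png

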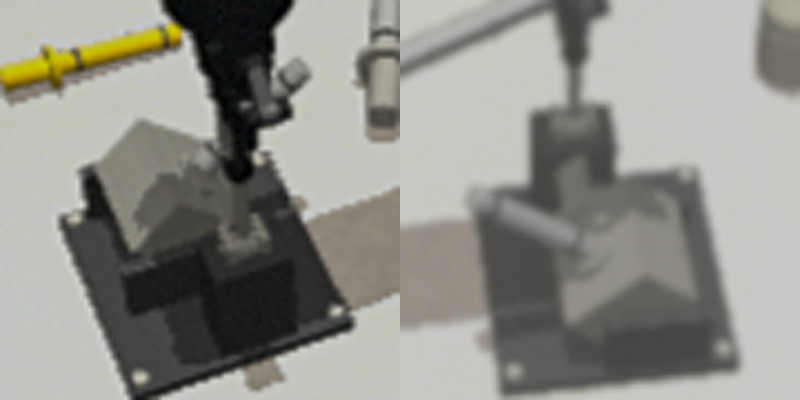

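```bash
python3 - <<'E'
from h import *
f=load('s2');o,d=ray(f,[(185+240/4.444-.4,130+167/4.444-.4)])
a=LW(o);b=LW(o+d[0]);t=(-.007-a[0])/(b-a)[0];print('ball?',a+t*(b-a))
P=lambda th:SW([-.007,.086+.075*np.sin(th),.104+.075*np.cos(th)])
ths=[-.25,-.18,0,.1,.2,.3,.4,.5]
for n,x0,y0 in (('s2',185,130),('d2',225,180)):
    print(n,((proj(load(n),[P(t) for t in ths])-[x0,y0]+.4)*4.444).round(0).tolist())
    o=status.get_obs();print('tip',(proj(load(n),[o['ee_pos']-[0,0,.025]])-[x0,y0])*4.444)
w=load('w2');print('wrist',proj(w,[P(t) for t in ths]).round(0).tolist())
A=cv2.resize(w['pixels'][100:260,200:400],(800,600)[:2]and(750,600),interpolation=cv2.INTER_CUBIC);cv2.imwrite('pics/c4.png',A[:,:,::-1])
E
```

```text
ball? [-0.007       0.08788649  0.18100679]
s2 [[228.0, 148.0], [231.0, 153.0], [239.0, 167.0], [244.0, 176.0], [248.0, 186.0], [253.0, 197.0], [257.0, 208.0], [261.0, 219.0]]
tip [[241.38532005 173.46379771]]
d2 [[179.0, 77.0], [178.0, 69.0], [175.0, 52.0], [173.0, 44.0], [172.0, 36.0], [170.0, 30.0], [169.0, 24.0], [167.0, 19.0]]
tip [[170.37441113  54.15768533]]
wrist [[222.0, 230.0], [231.0, 231.0], [254.0, 232.0], [267.0, 232.0], [280.0, 231.0], [292.0, 230.0], [303.0, 228.0], [313.0, 226.0]]
```

View pics/c4.png

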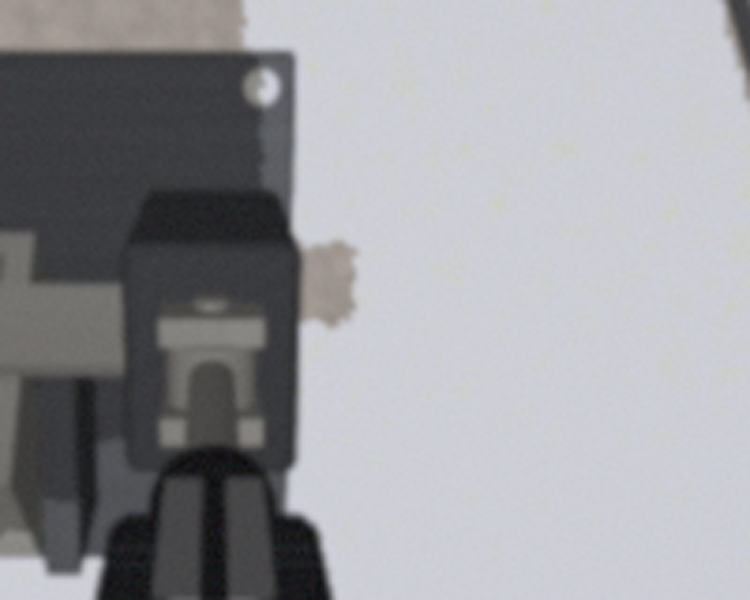

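```bash
python3 - <<'E'
from h import *
w=load('w2');o=status.get_obs();Q=R.from_quat(o['orientation'])
c=np.array(w['xyz']);print('cam in tool',Q.inv().apply(c-o['ee_pos']))
for dz in (.0,-.011,.011):
  for ah in (0,.01,.02,.025,.03): print(dz,ah,proj(w,[o['ee_pos']+Q.apply([0,ah,dz])]).round(1), LW(o['ee_pos']+Q.apply([0,ah,dz])).round(4))
for x in (-.004,-.0065): print(proj(w,[SW([x,.0875,.179]),SW([x,.0875,.189])]))
w=load('w1');o1=np.array([.586,-.1553,.2741]);print([proj(w,[o1+Q.apply([0,a,dz])]).round(0).tolist() for dz in (0,.011) for a in (0,.01,.025)])
E
```

```text
cam in tool [-0.0008194  -0.13818601  0.06707314]
0.0 0 [[258.2 244.1]] [-0.0085  0.0882  0.1979]
0.0 0.01 [[258.1 236. ]] [-0.0085  0.0882  0.1879]
0.0 0.02 [[258.  228.8]] [-0.0085  0.0882  0.1779]
0.0 0.025 [[258.  225.5]] [-0.0085  0.0882  0.1729]
0.0 0.03 [[257.9 222.4]] [-0.0085  0.0882  0.1679]
-0.011 0 [[258.2 263.1]] [0.0025 0.0882 0.1979]
-0.011 0.01 [[258.1 254.1]] [0.0025 0.0882 0.1879]
-0.011 0.02 [[258. 246.]] [0.0025 0.0882 0.1779]
-0.011 0.025 [[257.9 242.3]] [0.0025 0.0882 0.1729]
-0.011 0.03 [[257.9 238.8]] [0.0025 0.0882 0.1679]
0.011 0 [[258.2 224.1]] [-0.0195  0.0882  0.1979]
0.011 0.01 [[258.1 217.1]] [-0.0195  0.0882  0.1879]
0.011 0.02 [[258.  210.9]] [-0.0195  0.0882  0.1779]
0.011 0.025 [[258. 208.]] [-0.0195  0.0882  0.1729]
0.011 0.03 [[257.9 205.3]] [-0.0195  0.0882  0.1679]
[[256.7224105  236.7740659 ]
 [256.7290055  244.40459173]]
[[256.72350731 232.7950737 ]
 [256.730202   240.22317412]]
[[[258.0, 245.0]], [[258.0, 237.0]], [[258.0, 226.0]], [[258.0, 225.0]], [[258.0, 218.0]], [[258.0, 209.0]]]
```

```bash
python3 - <<'E'
from h import *
f=load('s1');w=load('w1');o1=np.array([.586,-.1553,.2741]);y=np.array([-.001,.001,-1])
c=proj(f,[o1])[0].round().astype(int);print(c)
A=cv2.resize(f['pixels'][c[1]-45:c[1]+45,c[0]-45:c[0]+45],(540,540),interpolation=cv2.INTER_CUBIC)
for a in (0,.0125,.025):
    p=((proj(f,[o1+a*y])[0]-c+45+.5)*6).astype(int);cv2.line(A,(p[0]+25,p[1]),(p[0]+60,p[1]),(255,0,0),1)
cv2.imwrite('pics/c5.png',A[:,:,::-1])
E
```

```text
[230 129]
```

View pics/c5.png

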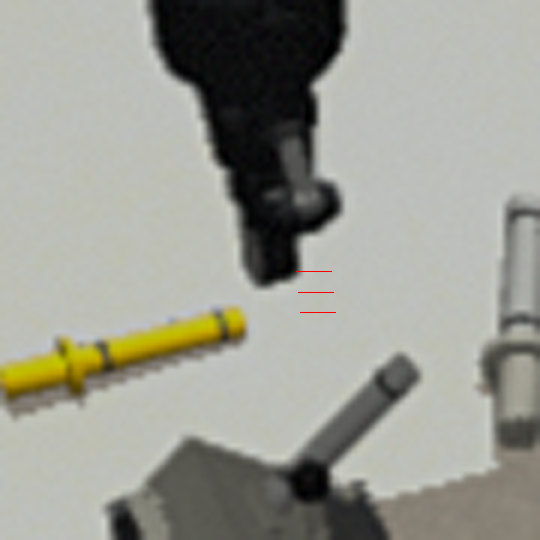

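The shut fingertips sit at about the reported TCP, not 25 mm ahead of it. The picture and the contact with the ball's top agree on this, and the finger rode over the ball. I'll redo the push lower, using the measured tip.

Call:
carry_out(rows=[[[0,-0.02,0],[0,0,0]],[[-0.03,-0.02,0],[0,0,0]],[[-0.045,-0.01,0],[0,0,0]],[[-0.045,0.02,0],[0,0,0]],[[-0.045,0.034,0],[0,0,0]],[[-0.037,0.034,0],[0,0,0]],[[-0.0285,0.034,0],[0,0,0]],[[-0.0225,0.035,0],[0,0,0]],[[-0.0165,0.036,0],[0,0,0]],[[-0.0115,0.038,0],[0,0,0]],[[-0.0065,0.041,0],[0,0,0]],[[0.0015,0.046,0],[0,0,0]]])

```text
clock: 4.73
ee_pos: [0.5992, -0.1006, 0.1533]
orientation: [0.552, 0.443, -0.442, -0.551]
wrist_force: [-0.5, -1.9, 0.7]
opening: 0.0001
```

```bash
python3 - <<'E'
from h import *
axes();o=status.get_obs();print('tip st',LW(o['ee_pos']-[0,0,.001]))
E
```

```text
pos [ 0.5992 -0.1006  0.1533] x [ 0.216  0.976 -0.   ] y [ 0.002 -0.001 -1.   ] z [-0.976  0.216 -0.002] q [-0.21  0.47  0.37  1.82 -0.21  0.89  1.6 ] F [-0.5 -1.9  0.7] op 0.0001 t 4.7333
tip st [-0.007453    0.08924682  0.15231622]
```

Call:
carry_out(rows=[[[0.004,0.001,0],[0,0,0]],[[0.008,0.003,0],[0,0,0]],[[0.012,0.006,0],[0,0,0]],[[0.016,0.0085,0],[0,0,0]],[[0.019,0.0115,0],[0,0,0]],[[0.022,0.0145,0],[0,0,0]],[[0.0245,0.0175,0],[0,0,0]],[[0.0265,0.02,0],[0,0,0]],[[0.028,0.0235,0],[0,0,0]],[[0.028,0.0235,0],[0,0,0]]])

```text
clock: 5.57
ee_pos: [0.6051, -0.0727, 0.1299]
orientation: [0.551, 0.443, -0.443, -0.551]
wrist_force: [-1.8, 0.9, 12.2]
opening: 0.0002
```

```bash
python3 - <<'E'
from h import *
axes();o=status.get_obs();print('tip st',LW(o['ee_pos']-[0,0,.001]))
E
```

```text
pos [ 0.6051 -0.0727  0.1299] x [0.215 0.977 0.001] y [ 0.001  0.    -1.   ] z [-0.977  0.215 -0.001] q [-0.24  0.5   0.35  1.83 -0.22  0.85  1.57] F [-1.8  0.9 12.2] op 0.0002 t 5.5667
tip st [-0.00769405  0.1178096   0.12886134]
```

Call:
carry_out(rows=[[[0.001,0.002,0],[0,0,0]],[[0.001,0.004,0],[0,0,0]],[[0.001,0.004,0],[0,0,0]]])

```text
clock: 5.82
ee_pos: [0.6055, -0.0724, 0.1288]
orientation: [0.551, 0.444, -0.442, -0.551]
wrist_force: [-11.8, 1.0, 32.5]
opening: -0.0003
```

Call:
carry_out(rows=[[[0,-0.03,0],[0,0,0]],[[0,-0.07,0],[0,0,0]],[[0,-0.11,0],[0,0,0]],[[0,-0.12,0],[0,0,0]]], fingers=0.55)

```text
clock: 6.15
ee_pos: [0.6073, -0.0725, 0.2508]
orientation: [0.553, 0.445, -0.441, -0.549]
wrist_force: [1.6, -0.5, 0.7]
opening: 0.0467
```

```bash
cat >> h.py <<'E'
GA=-.017
E
python3 - <<'E'
from h import *
axes()
w=snap('wrist','w3');s=snap('scene','s3');d=snap('side','d3')
P=lambda th:SW([-.007,.086+.075*np.sin(th),.104+.075*np.cos(th)])
for t in (.8,.9,1.0,1.1,1.2): print(t,[proj(f,[P(t)])[0].round(1).tolist() for f in (w,s,d)])
G=SW([-.0524,0,.1274])
move(tool(Z(SY).apply([0,1,0]),[0,0,-1.]),grasp=G+[0,0,.07],ahead=GA)
A=cv2.resize(s['pixels'][130:220,190:280],(384,384),interpolation=cv2.INTER_CUBIC)
cv2.imwrite('pics/c6.png',np.hstack([w['pixels'][:,100:512],A])[:,:,::-1])
E
```

```text
pos [ 0.6073 -0.0725  0.2508] x [0.215 0.977 0.002] y [ 0.008  0.    -1.   ] z [-0.977  0.215 -0.008] q [-0.29  0.37  0.4   1.72 -0.16  1.07  1.52] F [ 1.6 -0.5  0.7] op 0.0467 t 6.15
0.8 [[283.6, 191.2], [246.0, 187.0], [261.3, 182.5]]
0.9 [[288.9, 189.3], [246.8, 189.6], [261.1, 182.5]]
1.0 [[293.2, 187.4], [247.5, 192.2], [260.8, 182.7]]
1.1 [[296.5, 185.4], [248.1, 194.7], [260.6, 183.2]]
1.2 [[298.9, 183.5], [248.5, 197.0], [260.5, 183.9]]
tcp-> [ 0.5361 -0.1781  0.1804] shift [-0.1187  0.0648  0.0444] rot [0.06 0.01 0.04]
```

View pics/c6.png

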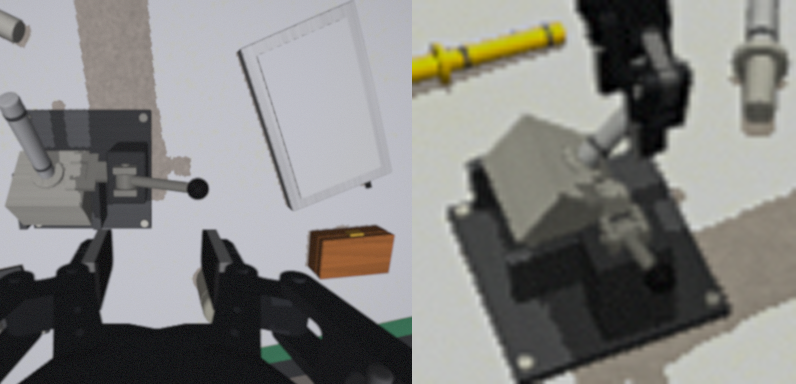

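The lever ball is at wrist (298,188) and scene (247,194), which means a lean of about 1.1, so the lever is at its stop. The plate's corners in the wrist view are about (339,50), (452,2), (490,170) and (394,210).

Call:
carry_out(rows=[[[-0.04,0,0.015],[0,0,0]],[[-0.08,0,0.03],[0,0,0]],[[-0.119,0.02,0.044],[0,0,0]],[[-0.119,0.05,0.044],[0,0,0]],[[-0.119,0.065,0.044],[0,0,0]],[[-0.119,0.065,0.044],[0,0,0]],[[-0.119,0.065,0.044],[0,0,0]]])

```text
clock: 6.88
ee_pos: [0.5349, -0.178, 0.1781]
orientation: [-0.55, -0.442, 0.444, 0.552]
wrist_force: [-0.2, 0.1, 0.7]
opening: 0.047
```

```bash
python3 - <<'E'
from h import *
w=load('w3');X=onz(w,[(339,50),(452,2),(490,170),(394,210)],.02)[:,:2]
print('plate',X.round(4).tolist(),'c',X.mean(0),'len',np.linalg.norm(X-np.roll(X,-1,0),axis=1),'long yaw',np.degrees([np.arctan2(*(X[3]-X[0])[::-1]),np.arctan2(*(X[2]-X[1])[::-1])]))
axes();move(tool(Z(SY).apply([0,1,0]),[0,0,-1.]),grasp=SW([-.0524,0,.1274]),ahead=GA)
w=snap('wrist','w4');s=snap('scene','s4');d=snap('side','d4')
ax=lambda t:SW(np.array([-.005,0,.08])+t*np.array([-.7071,0,.7071]))
print('axis',proj(w,[ax(.06),ax(.106)]))
A=cv2.resize(s['pixels'][110:200,200:290],(384,384),interpolation=cv2.INTER_CUBIC)
cv2.imwrite('pics/c7.png',np.hstack([w['pixels'][:,50:462],A])[:,:,::-1])
E
```

```text
plate [[0.4988, 0.0485], [0.4739, 0.1834], [0.682, 0.224], [0.7095, 0.0929]] c [0.59105248 0.13717176] len [0.13718628 0.21201692 0.13396512 0.21529167] long yaw [11.90184011 11.04308311]
pos [ 0.5349 -0.178   0.1781] x [ 0.215  0.977 -0.   ] y [-0.005  0.001 -1.   ] z [-0.977  0.215  0.005] q [-0.12  0.38  0.42  1.9  -0.19  0.91  1.75] F [-0.2  0.1  0.7] op 0.047 t 6.8833
tcp-> [ 0.5361 -0.1781  0.1104] shift [ 0.0002  0.0677 -0.0016] rot [-0.27  0.01 -0.01]
axis [[258.15943061 218.02325621]
 [258.5109694  184.2009099 ]]
```

View pics/c7.png

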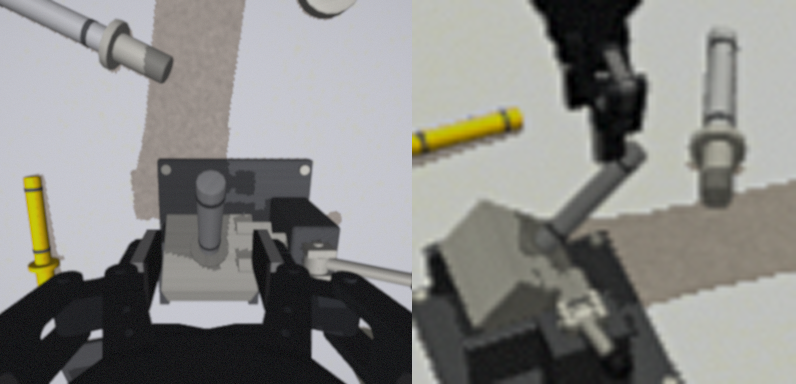

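Call:
carry_out(rows=[[[0,0.02,-0.001],[0,0,0]],[[0,0.04,-0.001],[0,0,0]],[[0,0.055,-0.0015],[0,0,0]],[[0,0.067,-0.0015],[0,0,0]],[[0,0.067,-0.0015],[0,0,0]],[[0,0.067,-0.0015],[0,0,0]]])

```text
clock: 7.53
ee_pos: [0.538, -0.1789, 0.1133]
orientation: [-0.551, -0.443, 0.443, 0.551]
wrist_force: [0.4, -0.3, 1.6]
opening: 0.0472
```

Call:
carry_out(rows=[[[0,0,0],[0,0,0]],[[0,0,0],[0,0,0]],[[0,0,0],[0,0,0]],[[0,0,0],[0,0,0]],[[0,0,0],[0,0,0]],[[0,0,0],[0,0,0]]], fingers=0)

```text
clock: 8.03
ee_pos: [0.5385, -0.1784, 0.1141]
orientation: [0.551, 0.444, -0.443, -0.551]
wrist_force: [-1.2, 2.8, 6.5]
opening: 0.016
```

```bash
python3 - <<'E'
from h import *
axes();o=status.get_obs();print('tcp st',LW(o['ee_pos']),o['wrist_torque'])
s=snap('scene','s5');d=snap('side','d5');w=snap('wrist','w5')
A=cv2.resize(s['pixels'][110:200,200:290],(400,400),interpolation=cv2.INTER_CUBIC)
B=cv2.resize(d['pixels'][190:270,220:300],(400,400),interpolation=cv2.INTER_CUBIC)
cv2.imwrite('pics/c8.png',np.hstack([A,B])[:,:,::-1])
print(Z(-SY).apply(R.from_quat(o['orientation']).as_matrix().T).round(3))
# extraction shift in tool axes
Q=R.from_quat(o['orientation']);print('ext 60mm',Q.inv().apply(Z(SY).apply([-.06*.7071,0,.06*.7071])))
E
```

```text
pos [ 0.5385 -0.1784  0.1141] x [0.214 0.977 0.001] y [ 0.002  0.001 -1.   ] z [-0.977  0.214 -0.001] q [-0.08  0.47  0.38  1.94 -0.24  0.77  1.79] F [-1.2  2.8  6.5] op 0.016 t 8.0333
tcp st [-0.05003196  0.00022223  0.11411034] [0.70277651 0.12979703 0.10496992]
[[-0.001  1.     0.001]
 [ 0.001  0.001 -1.   ]
 [-1.    -0.001 -0.001]]
ext 60mm [ 7.58983512e-05 -4.24841818e-02  4.23676703e-02]
```

View pics/c8.png

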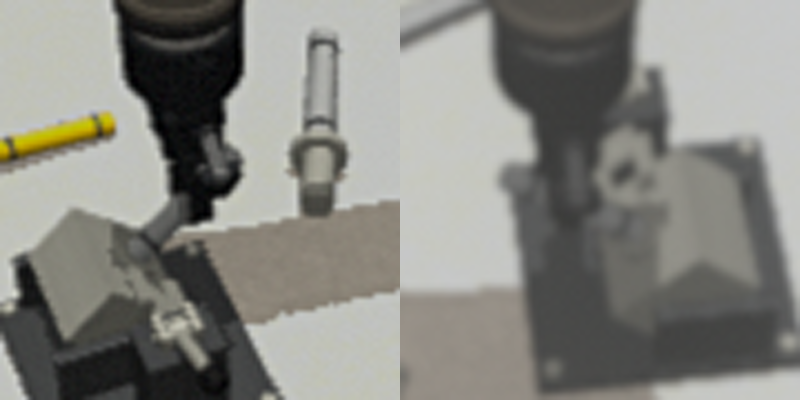

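The fingers close across the handle, with tips well past its axis (side crop (570,230)) and an opening of 16 mm. The lever ball is still out. Now I'll pull along the bore.

Call:
carry_out(rows=[[[0,-0.004,0.004],[0,0,0]],[[0,-0.008,0.008],[0,0,0]],[[0,-0.012,0.012],[0,0,0]],[[0,-0.012,0.012],[0,0,0]]])

```text
clock: 8.52
ee_pos: [0.5256, -0.1761, 0.126]
orientation: [-0.551, -0.443, 0.443, 0.551]
wrist_force: [1.1, 2.1, 1.7]
opening: 0.0162
```

Call:
carry_out(rows=[[[0,-0.006,0.006],[0,0,0]],[[0,-0.012,0.012],[0,0,0]],[[0,-0.018,0.018],[0,0,0]],[[0,-0.024,0.024],[0,0,0]],[[0,-0.03,0.03],[0,0,0]],[[0,-0.036,0.036],[0,0,0]],[[0,-0.05,0.04],[0,0,0]],[[0,-0.07,0.04],[0,0,0]],[[0,-0.1,0.04],[0,0,0]],[[0,-0.12,0.04],[0,0,0]],[[0,-0.12,0.04],[0,0,0]]])

```text
clock: 9.43
ee_pos: [0.4886, -0.169, 0.2495]
orientation: [0.553, 0.445, -0.441, -0.549]
wrist_force: [-0.1, -0.6, -1.7]
opening: 0.0156
```

```bash
python3 - <<'E'
from h import *
axes()
s=snap('scene','s6');d=snap('side','d6')
A=cv2.resize(s['pixels'][90:190,200:300],(400,400),interpolation=cv2.INTER_CUBIC)
B=cv2.resize(d['pixels'][160:260,200:300],(400,400),interpolation=cv2.INTER_CUBIC)
cv2.imwrite('pics/c9.png',np.hstack([A,B])[:,:,::-1])
E
```

```text
pos [ 0.4886 -0.169   0.2495] x [0.216 0.976 0.001] y [ 0.007 -0.001 -1.   ] z [-0.976  0.216 -0.007] q [-0.18  0.2   0.45  1.94 -0.11  1.01  1.68] F [-0.1 -0.6 -1.7] op 0.0156 t 9.4333
```

View pics/c9.png

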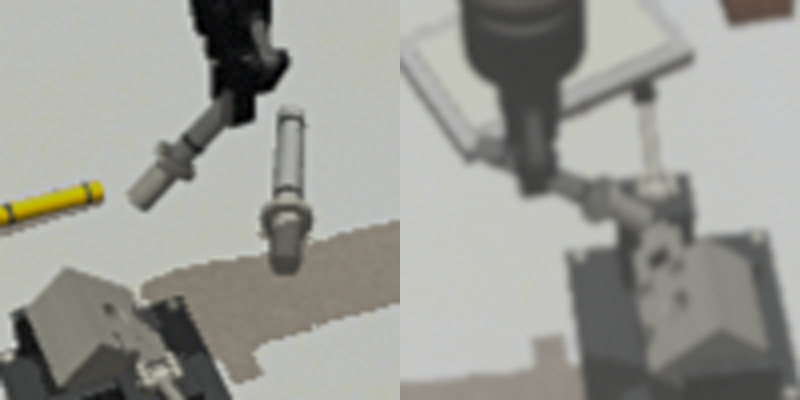

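```bash
cat >> h.py <<'E'
PC=np.array([.591,.137]);PY=np.radians(11.2)
gt=np.array([0,-.7071,.7071]) # gauge z in tool axes
mt=np.array([0,-.011,0])+(.034-.0636)*gt # gauge mid in tool axes
def goal(z,extra=R.identity(),gt=gt,mt=mt):
    o=status.get_obs();R0=R.from_quat(o['orientation']);p0=o['ee_pos']
    x=-np.array([-np.sin(PY),np.cos(PY),0])  # plate y
    gw=-np.array([np.cos(PY),np.sin(PY),0])
    # tool x = +plate y, gauge z = gw
    a=R.align_vectors([-x,gw],[[1,0,0],gt])[0]
    t=np.r_[PC,z]-a.apply(mt)
    print('tcp->',t.round(4),'toolY',a.apply([0,1,0]).round(3),'shift',R0.inv().apply(t-p0).round(4),'rot',np.degrees((R0.inv()*a).as_rotvec()).round(2))
E
python3 - <<'E'
from h import *
s,d=load('s6'),load('d6')
T=lambda a,b:tri([(s,(200+a[0]/4-.4,90+a[1]/4-.4)),(d,(200+b[0]/4-.4,160+b[1]/4-.4))])
p=T((140,198),(248,220));c=T((176,160),(198,200))
v=c[0]-p[0];o=status.get_obs();Q=R.from_quat(o['orientation']);print(p,c,np.linalg.norm(v),'axis tool',Q.inv().apply(v/np.linalg.norm(v)))
print('plug end tool',Q.inv().apply(p[0]-o['ee_pos']),'pred',np.array([0,-.011,0])+(-.038-.0636)*gt)
goal(.30);goal(.17)
E
```

```text
(array([ 0.55848243, -0.18720941,  0.19115436]), [np.float64(0.0019824415363427278), np.float64(0.001982441536342534)]) (array([ 0.52831215, -0.18018694,  0.21720569]), [np.float64(0.0008632972769664456), np.float64(0.0008632972769665716)]) 0.040475092573011004 axis tool [ 0.00948834 -0.64436135  0.76466229]
plug end tool [-0.00337323  0.05439747 -0.07431959] pred [ 0.          0.06084136 -0.07184136]
tcp-> [0.5696 0.1328 0.2922] toolY [ 0.694  0.137 -0.707] shift [ 0.3115 -0.0466 -0.0165] rot [-44.29 -22.38  -9.26]
tcp-> [0.5696 0.1328 0.1622] toolY [ 0.694  0.137 -0.707] shift [ 0.3115  0.0834 -0.0164] rot [-44.29 -22.38  -9.26]
```

Call:
carry_out(rows=[[[0.02,-0.03,0],[-4,-2,-0.8]],[[0.05,-0.047,-0.002],[-8,-4,-1.7]],[[0.08,-0.047,-0.004],[-12,-6,-2.5]],[[0.11,-0.047,-0.006],[-16,-8,-3.3]],[[0.14,-0.047,-0.008],[-20,-10,-4.2]],[[0.17,-0.047,-0.009],[-24,-12.1,-5]],[[0.2,-0.047,-0.011],[-28,-14.1,-5.9]],[[0.23,-0.047,-0.012],[-32,-16.2,-6.7]],[[0.26,-0.047,-0.014],[-36,-18.2,-7.5]],[[0.29,-0.047,-0.015],[-40,-20.2,-8.4]],[[0.312,-0.047,-0.0165],[-44.3,-22.4,-9.3]],[[0.312,-0.047,-0.0165],[-44.3,-22.4,-9.3]]])

```text
clock: 10.53
ee_pos: [0.5679, 0.1182, 0.2899]
orientation: [0.592, 0.7, -0.306, -0.255]
wrist_force: [0.7, -1.2, -2.9]
opening: 0.0163
```

```bash
python3 - <<'E'
from h import *
axes();goal(.30);goal(.17)
E
```

```text
pos [0.5679 0.1182 0.2899] x [-0.168  0.986 -0.005] y [ 0.673  0.111 -0.731] z [-0.72  -0.126 -0.682] q [-0.43 -0.02  0.02  2.28  0.87  0.21  0.54] F [ 0.7 -1.2 -2.9] op 0.0163 t 10.5333
tcp-> [0.5696 0.1328 0.2922] toolY [ 0.694  0.137 -0.707] shift [ 0.0141  0.0011 -0.0047] rot [-1.97 -0.9  -1.26]
tcp-> [0.5696 0.1328 0.1622] toolY [ 0.694  0.137 -0.707] shift [0.0147 0.0961 0.084 ] rot [-1.97 -0.9  -1.26]
```

Call:
carry_out(rows=[[[0.005,0.016,0.014],[-0.5,-0.2,-0.3]],[[0.0147,0.032,0.028],[-1,-0.5,-0.6]],[[0.0147,0.048,0.042],[-2,-0.9,-1.3]],[[0.0147,0.064,0.056],[-2,-0.9,-1.3]],[[0.0147,0.08,0.07],[-2,-0.9,-1.3]],[[0.0147,0.096,0.084],[-2,-0.9,-1.3]],[[0.0147,0.096,0.084],[-2,-0.9,-1.3]],[[0.0147,0.096,0.084],[-2,-0.9,-1.3]]])

```text
clock: 11.2
ee_pos: [0.5736, 0.1206, 0.1925]
orientation: [0.595, 0.707, -0.3, -0.239]
wrist_force: [0.9, -1.1, -2.8]
opening: 0.0162
```

```bash
python3 - <<'E'
from h import *
axes();goal(.17)
o=status.get_obs();print(o['joint_vel'].round(3))
s=snap('scene','s7');d=snap('side','d7')
A=cv2.resize(s['pixels'][185:285,240:340],(400,400),interpolation=cv2.INTER_CUBIC)
B=cv2.resize(d['pixels'][110:210,190:290],(400,400),interpolation=cv2.INTER_CUBIC)
cv2.imwrite('pics/c10.png',np.hstack([A,B])[:,:,::-1])
E
```

```text
pos [0.5736 0.1206 0.1925] x [-0.178  0.984 -0.019] y [ 0.697  0.113 -0.708] z [-0.694 -0.14  -0.706] q [-0.26  0.19 -0.17  2.38  2.33  0.28 -0.91] F [ 0.9 -1.1 -2.8] op 0.0162 t 11.2
tcp-> [0.5696 0.1328 0.1622] toolY [ 0.694  0.137 -0.707] shift [0.0132 0.0201 0.0225] rot [-0.07  0.12 -1.42]
[ 0.633  0.635 -0.747  0.192  2.183  0.585 -2.168]
```

View pics/c10.png

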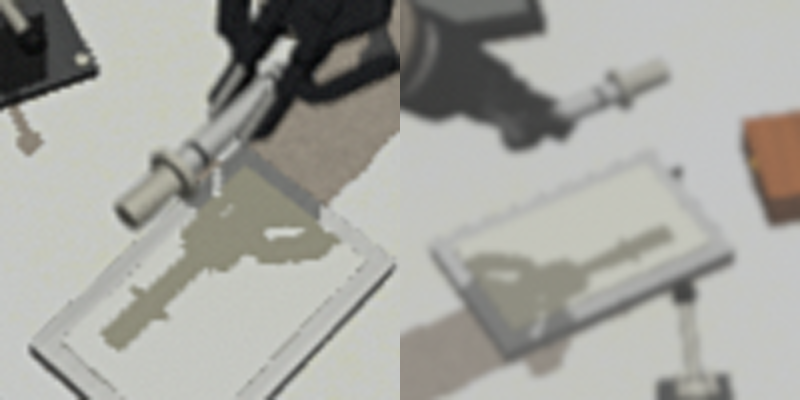

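Call:
carry_out(rows=[[[0.004,0.006,0.007],[0,0,-0.5]],[[0.008,0.012,0.014],[0,0,-1]],[[0.013,0.02,0.0225],[0,0,-1.4]],[[0.013,0.02,0.0225],[0,0,-1.4]],[[0.013,0.02,0.0225],[0,0,-1.4]],[[0.013,0.02,0.0225],[0,0,-1.4]],[[0.013,0.02,0.0225],[0,0,-1.4]],[[0.013,0.02,0.0225],[0,0,-1.4]],[[0.013,0.02,0.0225],[0,0,-1.4]],[[0.013,0.02,0.0225],[0,0,-1.4]],[[0.013,0.02,0.0225],[0,0,-1.4]],[[0.013,0.02,0.0225],[0,0,-1.4]]])

```text
clock: 12.3
ee_pos: [0.571, 0.1328, 0.1641]
orientation: [0.587, 0.714, -0.296, -0.241]
wrist_force: [-0.5, -0.0, -3.0]
opening: 0.0161
```

```bash
python3 - <<'E'
from h import *
axes();goal(.17)
o=status.get_obs();print(o['joint_vel'].round(3))
s=snap('scene','s8');d=snap('side','d8')
A=cv2.resize(s['pixels'][185:285,240:340],(400,400),interpolation=cv2.INTER_CUBIC)
B=cv2.resize(d['pixels'][110:210,190:290],(400,400),interpolation=cv2.INTER_CUBIC)
cv2.imwrite('pics/c11.png',np.hstack([A,B])[:,:,::-1])
E
```

```text
pos [0.571  0.1328 0.1641] x [-0.195  0.981 -0.003] y [ 0.695  0.136 -0.706] z [-0.692 -0.14  -0.708] q [-0.19  0.26 -0.26  2.4   2.47  0.36 -1.06] F [-0.5 -0.  -3. ] op 0.0161 t 12.3
tcp-> [0.5696 0.1328 0.1622] toolY [ 0.694  0.137 -0.707] shift [0.0002 0.0004 0.0023] rot [ 0.08  0.15 -0.09]
[ 0.     0.003 -0.001 -0.     0.    -0.    -0.001]
```

The limit of 12 pictures is reached, so I'll measure the held gauge's axis from edge profiles in both views.

```bash
python3 - <<'E'
from h import *
o=status.get_obs();Q=R.from_quat(o['orientation']);p=o['ee_pos']
A=lambda t:p+Q.apply(np.array([0,-.011,0])+(t-.0636)*gt)
for n in ('s8','d8'):
    f=load(n);g=cv2.cvtColor(f['pixels'],cv2.COLOR_RGB2GRAY).astype(np.float32)
    a,b=proj(f,[A(-.038),A(.045)]);u=(b-a)/np.linalg.norm(b-a);v=np.array([-u[1],u[0]]);print(n,a.round(1),b.round(1),'px/mm',np.linalg.norm(b-a)/83)
    k=np.arange(-10,11)
    for t in (-.05,-.045,-.042,-.039,-.036,-.03,-.024,-.018,-.012,-.006,0,.003,.006,.012,.02,.028):
        c=proj(f,[A(t)])[0];q=(c+k[:,None]*v).astype(np.float32)
        print(int(t*1000),cv2.remap(g,q[:,0].copy(),q[:,1].copy(),cv2.INTER_LINEAR).ravel().astype(int).tolist())
E
```

```text
s8 [275.6 249.9] [298.7 227.8] px/mm 0.3855211330114226
-50 [196, 196, 196, 198, 195, 174, 175, 174, 177, 176, 175, 196, 197, 197, 196, 196, 197, 198, 193, 170, 166]
-45 [197, 197, 197, 198, 193, 180, 177, 176, 177, 185, 191, 198, 199, 198, 198, 196, 196, 196, 197, 198, 200]
-42 [197, 197, 196, 197, 193, 181, 178, 159, 153, 151, 153, 176, 185, 197, 200, 198, 197, 196, 197, 198, 200]
-39 [196, 197, 197, 198, 196, 180, 145, 118, 81, 83, 83, 87, 109, 135, 190, 199, 198, 197, 198, 198, 195]
-36 [196, 197, 197, 197, 194, 157, 118, 82, 72, 73, 70, 68, 68, 82, 136, 196, 198, 197, 196, 198, 195]
-30 [196, 196, 197, 198, 199, 174, 145, 159, 175, 179, 167, 150, 128, 99, 142, 191, 201, 198, 197, 198, 199]
-24 [197, 197, 197, 197, 198, 175, 142, 154, 172, 175, 168, 152, 130, 109, 145, 194, 199, 197, 197, 198, 198]
-18 [197, 196, 196, 197, 199, 172, 137, 147, 173, 176, 169, 155, 134, 114, 147, 195, 198, 198, 198, 198, 199]
-12 [196, 197, 197, 199, 199, 171, 137, 151, 169, 176, 171, 156, 135, 110, 157, 194, 201, 200, 173, 149, 144]
-6 [197, 198, 199, 199, 171, 143, 128, 149, 167, 175, 171, 160, 14
[... 1777 characters left out ...]
165, 173, 181, 189, 195, 196, 196, 196, 197, 197]
0 [197, 198, 197, 196, 186, 162, 136, 122, 121, 133, 144, 153, 158, 162, 172, 183, 192, 196, 197, 197, 196]
3 [197, 198, 198, 194, 178, 148, 118, 107, 113, 125, 138, 141, 140, 140, 153, 173, 188, 195, 197, 197, 196]
6 [197, 197, 197, 193, 177, 147, 117, 101, 112, 131, 145, 144, 132, 127, 140, 164, 186, 195, 197, 197, 196]
12 [197, 197, 197, 197, 190, 177, 155, 134, 129, 143, 163, 169, 161, 151, 161, 181, 193, 196, 196, 197, 196]
20 [197, 197, 197, 197, 197, 195, 179, 146, 121, 122, 133, 145, 156, 176, 191, 196, 196, 196, 196, 197, 197]
28 [196, 197, 197, 197, 197, 194, 177, 147, 133, 146, 162, 169, 174, 184, 193, 196, 197, 197, 197, 196, 196]
```

```bash
python3 - <<'E'
from h import *
g=cv2.cvtColor(load('s8')['pixels'],cv2.COLOR_RGB2GRAY);print('ball patch',g[191:199,244:253].tolist())
g0=cv2.cvtColor(load('s3')['pixels'],cv2.COLOR_RGB2GRAY);print('diff',np.abs(g[191:199,244:253].astype(int)-g0[191:199,244:253]).max())
a=load('s0')['pixels'].astype(int);b=load('s8')['pixels'].astype(int)
for n,(x0,x1,y0,y1) in dict(ring=(302,328,174,196),bottle=(182,206,233,264),case=(216,260,283,333)).items(): print(n,np.abs(a-b)[y0:y1,x0:x1].mean().round(1))
axes();print(status.get_obs()['joint_vel'].round(4));print(workorder.hand_in())
E
```

```text
ball patch [[135, 154, 109, 55, 25, 23, 28, 55, 69], [106, 106, 62, 31, 21, 17, 25, 54, 72], [50, 45, 25, 26, 27, 23, 15, 41, 69], [19, 16, 19, 31, 34, 21, 20, 40, 69], [18, 16, 21, 21, 27, 20, 15, 29, 69], [19, 16, 17, 20, 21, 16, 11, 28, 68], [30, 18, 10, 14, 16, 10, 14, 43, 70], [27, 28, 21, 11, 10, 15, 23, 46, 70]]
diff 55
ring 101.3
bottle 9.9
case 10.1
pos [0.5709 0.1328 0.164 ] x [-0.195  0.981 -0.003] y [ 0.695  0.136 -0.706] z [-0.692 -0.14  -0.708] q [-0.19  0.26 -0.26  2.4   2.47  0.36 -1.06] F [ 0.1 -0.  -2. ] op 0.0161 t 12.4
[-0.0007 -0.0002 -0.0006  0.0011 -0.0001  0.0027 -0.0004]
the job is handed in; nothing more can be done
None
```

I swung the lever out to its stop, drew the gauge out along the bore and turned it level. It is now held still over the middle of the light plate, along its long sides, and the job is handed in at 12.4 s.

**Last checks:**
- **Gauge:** its axis in both views lies along the predicted level line to about 1–2°. Its middle is about 15 cm above the plate.
- **Plate:** I took its yaw as about 11.2° from several estimates that spread over roughly 1.5°, and its centre is good to a few millimetres.
- **Lever:** after the push its ball was at a lean of about 1.1 rad in two views. At the end, dark pixels still show the ball there, although that patch differs by up to 55 grey levels from the earlier picture; I put that down to light or shadow but did not check.
- **Holding:** the joints are still, and the wrist force is 2 to 3 N, about the gauge's weight.
- **Bottle and case:** these pictures changed only slightly, by about 10 levels on average.

**Failed or disagreed:**
- **Fingertips:** the shut fingertips sit about level with the reported TCP, not 25 mm ahead of it as the text says. Because of that, my first push rode onto the ball and reached 87 N on the wrist, below the 120 N limit; I backed off and repeated it lower.
- **Lever stop:** a last push to confirm the stop read about 33 N at the fingertips.
- **Grip opening:** it reads 16 mm on the 18 mm handle.
- **Ring gauge:** it could not be confirmed. Its picture patch changed a lot (101 levels), probably because the arm or its shadow covers it. The fingers and the gauge never came down near it.
- **Final pose:** I had used all 12 pictures by then, so it was checked by pixel measurements only.

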